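# Shut the square stop valve with a flat driver

## Task

Shut the stop valve that has the square body: take the flat driver out of its holder, set its blade into the slot of the brass stem and turn the stem clockwise to its stop, so that the slot lies square across the two pipe stubs. Then put the driver back upright in its holder. Leave the round-bodied valve open as it is.

Things in the scene. Friction and masses are not known exactly. Their poses are not given: they have to be found in the camera images.
- driver_grip (a point): Stubby flat driver upright in the holder, 0.12 kg. Point: centre of its black paddle grip, 34 (x) x 18 (y) x 51 mm (z); grasp across the 18. z up; x along the blade's width. Blade tip 82 mm below the point: 24 mm wide, 5 thick, tapered in its last 3 mm to 22 x 3. A collar disc (44 mm across, underside 32 mm below the point) rests on the holder. Half a turn makes no difference.
- holder_mouth (a point): Grey fixed block (the 0.34 m tall analyser stands to its right), 70 (x) x 56 (y) mm, 60 high, with an upright pocket 36 (x) x 20 (y) mm, 55 deep, chamfered 3 mm. Point: centre of the pocket's mouth, on the block's top; x along the pocket's long side, z up. With the driver home, its collar rests on the block, its grip centre is 32 mm above this point and the blade's width lies along x.
- square_slot (a point): Brass stem (42 mm across) of the fixed valve with the SQUARE steel body (56 mm; barbed pipe stubs on two opposite sides). Point: centre of the slot at the stem's top face, 69 mm above the worktop; x along the slot, turning with the stem; z up. The slot crosses the whole stem, 8 mm wide, 15 deep, its upper 6 mm flared to 17 mm wide to lead the blade in.
- square_stem (a joint): Turn of the square valve's stem, rad: 0 = open (slot in line with the pipe stubs), grows clockwise seen from above, 1.571 = shut, a hard stop (slot square across the stubs). Starts partly open, 0.40 to 0.70. Turns stiffly (0.06 N m) and stays where left.
- round_stem (a joint): The same for the other valve, which has the same stem and stubs on a ROUND steel body 56 mm across; it stands open (0 to 0.15) and must stay so.
There are look-alikes about, which are no part of the job. What is shaped like the part that bears driver_grip but red is not meant.

How it is judged (in metres and radians):
On the way, in this order (a step that is already met when the one before it is completed fails the run):
1. the driver is lifted out of its holder (z of driver_grip in the frame of holder_mouth above 0.085 m), for 0.1 s.
2. the blade is down in the slot of the square valve's stem, which is not yet shut (z of driver_grip in the frame of square_slot below 0.075 m and horizontal distance between driver_grip and square_slot below 0.015 m and angle between the x axis of driver_grip and the x axis of square_slot, either way round below 0.3 rad and value of joint square_stem below 1.2 rad), for 0.1 s.
3. the stem is turned to its stop with the blade in the slot (z of driver_grip in the frame of square_slot below 0.075 m and horizontal distance between driver_grip and square_slot below 0.015 m and value of joint square_stem above 1.37 rad), for 0.1 s.
At the end, for the whole second after the job is handed in: The square valve's stem stands within 0.2 rad of its shut stop, the round valve is still open (below 0.35 rad), and the driver hangs upright (within 10 degrees) in its holder, collar down within 8 mm of the block, centred within 15 mm (value of joint square_stem above 1.37 rad and value of joint round_stem below 0.35 rad and horizontal distance between driver_grip and holder_mouth below 0.015 m and z of driver_grip in the frame of holder_mouth below 0.04 m and angle between driver_grip's own z axis and vertical below 0.17 rad); the robot touches nothing.
It fails at once if the round valve is turned (value of joint round_stem above 0.35 rad).
It also fails if it takes over 61 s, if anything falls off the work surface, if the arm or the gripper's body presses on something with over 40 N, if the wrist force passes 120 N, or if a joint passes its speed limit or range.

## Robot

A 7-joint arm with a two-finger parallel gripper is mounted at the origin on a cart in front of the work surface, level with it; the furniture and walls round the work are solid. World frame = base frame: x ahead of the robot, y to its left, z up, the work surface at z = 0. Lengths are in mm, angles in rad, forces in N, time in s.
With the tool pointing down it reaches from about 425 to 1025 mm from the base axis. Payload 9.4 kg.
Tool frame: the origin (TCP) lies on the centre line of the jaws, within the pads' length; the fingertips stand 17 mm ahead of it and the grasp point (between the pads) lies 2 mm behind it; y points along the fingers, z is the direction in which the jaws open and shut, and the axes are right-handed (so a half turn about y gives the same grasp; the last joint's range is limited). The gripper opens to 93 mm and grips with 3 to 60 N. Pads are 15 mm wide; open, the fingers measure 128 mm over their backs; the gripper's body (75 mm by 188 mm) begins 65 mm behind the grasp point.
Start: joints at [1.139, 0.599, -0.003, 1.599, 0.002, 0.943, -0.08], TCP at [251.858, -679.847, 235.618] pointing down, gripper open.
Joint ranges: [-2.57, 2.57], [-0.35, 1.97], [-1.29, 1.29], [0.11, 2.56], [-1.05, 4.19], [0.11, 1.86], [-2.63, 2.63]. Speed limits (rad/s): [2.22, 2.22, 3.01, 3.01, 3.14, 3.14, 3.14].

## Interface

Orientations are given as a 3x3 rotation matrix whose columns are the frame's x, y, z axes.
In Python, from cell import monitor, eyes, workorder gives the robot as it stands. The module is installed in compiled form; this text tells all that it offers.
- The arm moves only by the tool arm_command, never from a script. Its argument "motion" is a list of rows, each a list of 7 numbers: the finger opening in cm, from 0 to 9.3, then the shift along the tool's x, y, z in cm, then the turn, a rotation vector about the tool's x, y, z in rad. In form: [[claw, tx, ty, tz, wx, wy, wz], ...]. A call has 1 to 8 rows; each row shifts and turns the commanded pose from where the row before left it, along the tool's axes as they then stand; what a row does not reach is not made up. A row lasts 1/10 s, in which the tool goes at most 50 mm and 8.59 degrees, less where a joint would pass 70% of its speed; a pose out of reach is approached as far as the arm can. A call is refused whole if a number of a shift passes 5 or a number of a turn 0.15, either way. A call with a gripper value outside its range is refused whole. The fingers move at their own pace and stop on an object; "squeeze" is the grip in N (left out, the last holds). Time passes only in rows, so rows that do not move let the fingers close. It gives the time, the measured TCP pose, the force and the opening at its end, in the units of the state.
- monitor.get_obs(): the state, without advancing time (a new reading comes with each control period).
- eyes.camera(name): name is "scene" or "top" or "wrist"; returns the picture (400x640x3 uint8, blue, green, red); there is no depth.
- eyes.camera_model(name): a dict with "K" (3x3 intrinsics, pixels), "dist_coeffs" ([k1, k2, p1, p2, k3] as OpenCV has them; the pictures are not rectified), "rvec" (rotation vector, rad) and "tvec" (3), from world to camera coordinates, as OpenCV has them. Camera axes: x right, y down, z forward; pixel columns grow to the right and rows downward; lengths in mm; the calibration is good to about 2 mm. A picture is of the moment at which its call begins: read the wrist's pose just before it. camera_model takes no time and is no camera call; for the wrist camera it gives the pose at the moment of the call.
- workorder.hand_in(): hands the job in, once; it reports no verdict.
The state is a dict: "clock": time; "q": joint angles; "joint_vel": joint speeds; "joint_torque": joint torques, N m; "eef_pos": TCP position; "orientation": TCP orientation; "ft_force": force on the tool from outside, world axes, zero at the start; "moment": the same for the moment, N m; "opening": finger opening in mm.
Only numpy, scipy, OpenCV 4.12 (cv2) and the standard library are available. Lean on these libraries where they do the work, as an engineer would, in place of code of your own. Each camera call takes 0.05 s, during which the arm holds its last target.

## Working session

There is one attempt and no reset: what is moved stays moved. The work goes in short steps, Python scripts to look and compute and a tool call to move; the robot and the scene stay as the last step left them, time stands still between calls to the robot, and variables do not carry over. Pictures are saved under pics/ and viewed, and the job is handed in when it is done.

Besides the shell and the picture viewer there is one more tool, called after "Call:" in YAML: its name, and indented under it one key for each argument. arm_command: Moves the arm, as the interface text tells. Its arguments: {"type":"object","properties":{"motion":{"type":"array"},"squeeze":{"type":"number"}},"required":["motion"]}

```bash
mkdir -p pics
cat > h.py <<'E'
import numpy as np, cv2
from cell import monitor, eyes, workorder
def cam(n,f):
    im=np.array(eyes.camera(n)); cv2.imwrite('pics/'+f,im); return im
def ray(m,uv):
    K=np.array(m['K'],float);d=np.array(m['dist_coeffs'],float)
    R=cv2.Rodrigues(np.array(m['rvec'],float))[0];t=np.array(m['tvec'],float).ravel()
    p=cv2.undistortPoints(np.array([[uv]],float),K,d)[0,0]
    return -R.T@t, R.T@np.array([p[0],p[1],1.])
def onz(m,uv,z):
    c,d=ray(m,uv); return c+d*(z-c[2])/d[2]
def proj(m,P):
    return cv2.projectPoints(np.array(P,float).reshape(-1,1,3),np.array(m['rvec'],float),np.array(m['tvec'],float),np.array(m['K'],float),np.array(m['dist_coeffs'],float))[0][:,0]
E
python3 - <<'E'
from h import *
o=monitor.get_obs()
for k,v in o.items(): print(k,np.round(v,3).tolist())
for n in ['scene','top','wrist']:
    m=eyes.camera_model(n); cam(n,n+'0.png'); c,d=ray(m,(320,200)); print(n,c.round(),d.round(2),np.array(m['K']).round(0).tolist())
E
```

```text
clock 0.0
q [1.139, 0.6, -0.003, 1.6, 0.002, 0.943, -0.08]
joint_vel [0.001, 0.0, 0.0, 0.002, 0.001, 0.0, 0.001]
joint_torque [-0.001, -76.507, 1.497, -25.235, -0.052, 0.017, 0.0]
eef_pos [251.664, -679.422, 234.762]
orientation [[-0.938, -0.001, 0.347], [-0.347, 0.001, -0.938], [0.0, -1.0, -0.002]]
ft_force [-0.2, -0.159, -0.085]
moment [0.057, 0.012, 0.018]
opening 92.76
scene [-103.  657.  477.] [ 0.69 -0.57 -0.45] [[435.0, 0.0, 329.0], [0.0, 435.0, 197.0], [0.0, 0.0, 1.0]]
top [ 422.  111. 1081.] [ 0.08  0.02 -1.  ] [[435.0, 0.0, 317.0], [0.0, 435.0, 205.0], [0.0, 0.0, 1.0]]
wrist [ 317. -654.  384.] [-0.26 -0.08 -0.96] [[277.0, 0.0, 323.0], [0.0, 277.0, 196.0], [0.0, 0.0, 1.0]]
```

View pics/scene0.png

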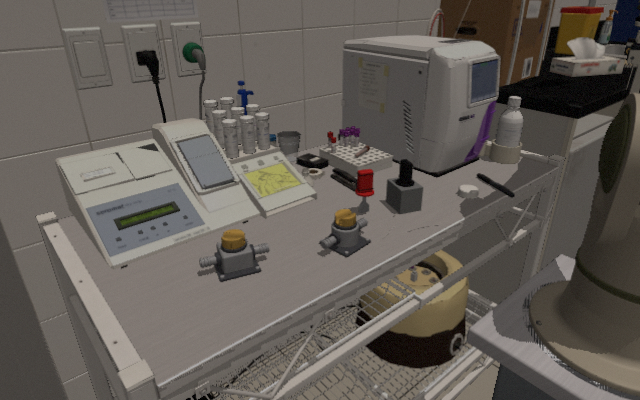

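View pics/top0.png

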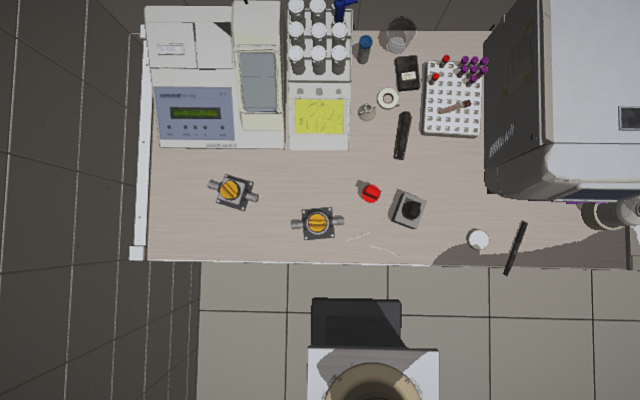

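View pics/wrist0.png

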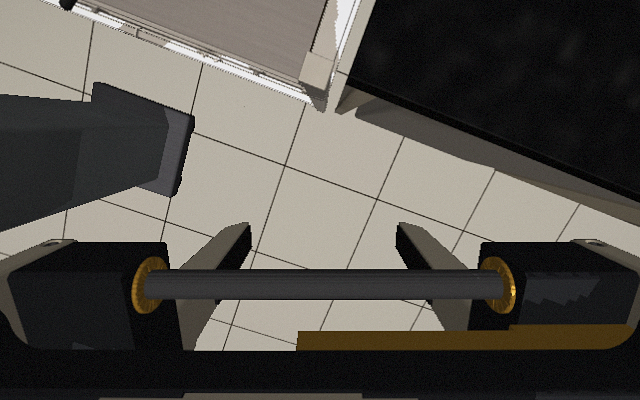

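The top view shows two valves, at about (232,190) and (318,223), the red look-alike at (371,193), and the grey holder with the black grip at (409,209). I'll zoom in.

Run:
```python
import cv2,numpy as np
t=cv2.imread('pics/top0.png');s=cv2.imread('pics/scene0.png')
r=lambda im:cv2.resize(im,(400,300),interpolation=cv2.INTER_CUBIC)
a=np.hstack([r(t[160:220,195:275]),r(t[193:253,278:358])])
b=np.hstack([r(s[220:286,192:280]),r(s[200:266,305:393])])
cv2.imwrite('pics/z0.png',np.vstack([a,b]))
cv2.imwrite('pics/z1.png',np.hstack([r(t[180:240,370:450]),r(s[150:222,360:456])]))
```

```text
(no output)
```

View pics/z0.png

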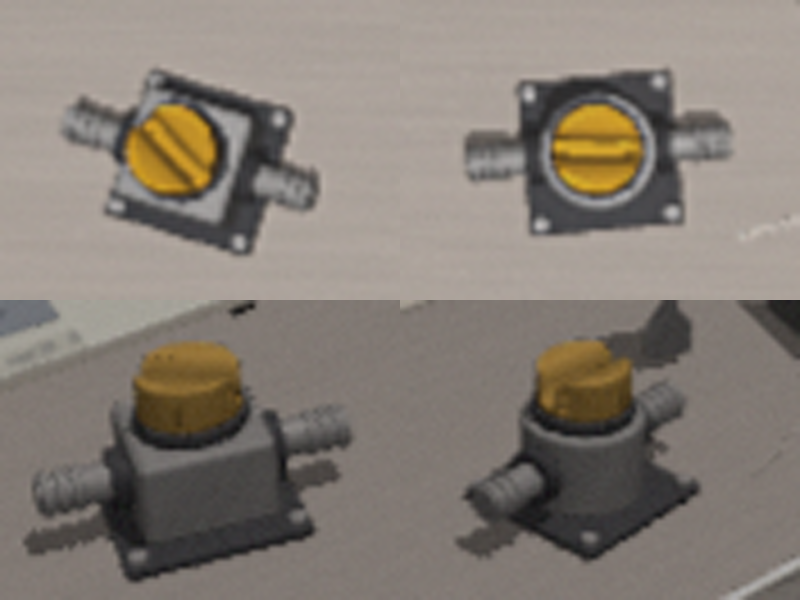

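View pics/z1.png

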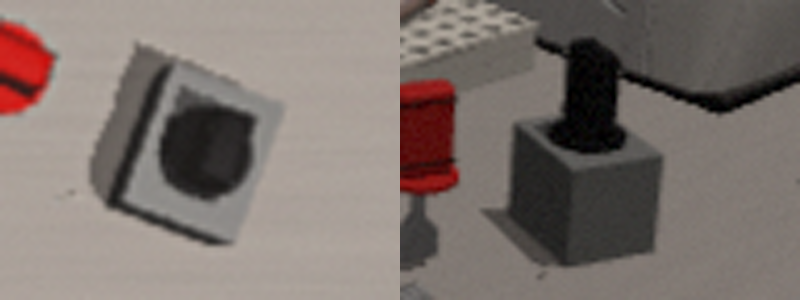

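Top row: the left valve (209–250, 175–210 in the top view) has the square body, and its slot is turned. The right one is round, with its slot in line with the stubs. The driver's black grip sits in the grey holder, which is rotated. Next I'll measure them.

Run:
```python
from h import *
m=eyes.camera_model('top'); im=cv2.imread('pics/top0.png'); hsv=cv2.cvtColor(im,cv2.COLOR_BGR2HSV)
br=cv2.inRange(hsv,(12,120,60),(32,255,255))
for nm,(x0,x1,y0,y1) in dict(sq=(205,265,165,220),rd=(290,345,200,245)).items():
    k=np.zeros_like(br);k[y0:y1,x0:x1]=br[y0:y1,x0:x1]
    c=max(cv2.findContours(k,0,2)[0],key=cv2.contourArea)
    (u,v),r=cv2.minEnclosingCircle(c);mu=cv2.moments(c);e=cv2.fitEllipse(c)
    print(nm,(u,v),r,'mom',mu['m10']/mu['m00'],mu['m01']/mu['m00'],e)
    print(onz(m,(u,v),69).round(1),onz(m,e[0],69).round(1))
    # slot: dark pixels within the circle, top half
    g=cv2.cvtColor(im,cv2.COLOR_BGR2GRAY)
    print(g[int(v)-11:int(v)+12,int(u)-11:int(u)+12])
# holder top: light grey
hl=hsv[180:240,370:450]
print('px/mm top', 435/1012)
def P(u,v,z): return onz(m,(u,v),z).round(1)
# pixel corners of the block's top from zoom (x5): 
for u,v in [(178,60),(283,103),(230,243),(118,207)]: print(P(370+u/5,180+v/5,60))
print('grip top',P(370+218/5,180+148/5,117),'collar',P(370+206/5,180+150/5,65))
```

```text
sq (228.8829803466797, 190.18617248535156) 9.43720817565918 mom 229.21918767507003 189.89145658263305 ((229.1162109375, 189.833251953125), (17.401931762695312, 18.131593704223633), 125.0776596069336)
[524.5 349.1  69. ] [525.3 348.6  69. ]
[[164 162 162 163 166 158 135 138 153 150 146 135  91  80  90  88  55  43
   45  47  45  50  63]
 [165 165 166 166 163 154 131 150 152 140 116 104  80  81  99  92  77  81
   91  70  46  45  47]
 [137 165 168 155 117 113 139 154 143 134 153 153 150 146 134  89  66  68
   98 127 117 104  70]
 [103 123 121  99  70  95 142 138 107 115 142 150 157 160 153 141 118  64
   62 114 158 152 134]
 [ 82  87  79  57  57 104 132 105 100 101 118 138 144 147 153 157 151 121
   60  62 121 159 158]
 [101  88  65  52  76 113 106 129 144 129 105 120 139 144 147 149 153 155
  122  56  66 118 159]
 [133 111  65  53  75 102 101 149 154 152 129 100 121 140 145 146 146 153
  152 118  48  68 124]
 [146 111  63  72  99  99  84 104 127 152 144 110 102 124 141 147 147 148
  154 136  53  48 103]
 [136  83  57  83 126 116  92  83 111 154 152 139 111 103 127 145 146 148
  150 136 
[... 3303 characters left out ...]
144 142 144 146 147 147
  138  95 116 162 137]
 [ 48  52  81 132 139 107 126 163 163 162 160 154 151 155 156 157 152 125
   89  85 139 154  97]
 [ 66  68  71 101 140 137 100 106 133 158 163 160 158 158 159 143 105  77
   75 113 150 119  71]
 [ 71  72  70  74  98 136 138 108  96  99  99  96 102 100  99  88  91 124
  155 144 120  79  70]
 [ 71  75  72  69  72  94 124 150 144 129 116  86  88  94 108 118 158 163
  155 110  81  71  73]
 [ 70  71  73  73  69  69  83 106 126 147 158 155 156 162 164 153 139 123
   94  74  73  73  74]]
px/mm top 0.4298418972332016
[527.9 -65.4  60. ]
[ 508.5 -114.3   60. ]
[442.7 -89.9  60. ]
[458.5 -37.9  60. ]
grip top [483.3 -73.3 117. ] collar [485.6 -77.7  65. ]
```

Call:
arm_command:
  motion:
    - [5, -0.5, -2.3, -0.9, 0, 0, 0]
    - [5, -0.5, -2.3, -0.9, 0, 0, 0]
    - [5, -0.5, -2.3, -0.9, 0, 0, 0]
    - [5, -0.5, -2.3, -0.9, 0, 0, 0]
    - [5, -0.5, -2.3, -0.9, 0, 0, 0]
    - [5, -0.5, -2.3, -0.9, 0, 0, 0]
    - [5, -0.5, -2.3, -0.9, 0, 0, 0]
    - [5, -0.5, -2.3, -0.9, 0, 0, 0]

```text
clock: 0.95
eef_pos: [264.3, -597.8, 420.3]
orientation: [[-0.938, -0.0, 0.347], [-0.347, 0.0, -0.938], [0.0, -1.0, -0.001]]
ft_force: [0.6, -0.1, 0.2]
opening: 49.7
```

```bash
cat >> h.py <<'E'
from scipy.spatial.transform import Rotation as Rn
def plan(tgt,jaw,n,ow=None):
    """rows to TCP tgt (mm), tool down, tool z at jaw deg; n rows"""
    o=monitor.get_obs();p=np.array(o['eef_pos'],float);R=np.array(o['orientation'],float)
    a=np.radians(jaw);z=np.array([np.cos(a),np.sin(a),0]);y=np.array([0,0,-1.]);x=np.cross(y,z)
    Rt=np.column_stack([x,y,z])
    rv=Rn.from_matrix(Rt@R.T).as_rotvec()/n; d=(np.array(tgt)-p)/n
    print('at',p.round(1),'jaw',np.degrees(np.arctan2(R[1,2],R[0,2])).round(2),'tilt',R[2].round(4))
    for i in range(n):
        Ri=Rn.from_rotvec(rv*i).as_matrix()@R
        print((Ri.T@d/10).round(2).tolist(),(Ri.T@rv).round(3).tolist())
E
python3 - <<'E'
from h import *
print(np.round(monitor.get_obs()['q'],2))
plan((440,-150,400),69,17)
m=eyes.camera_model('top');print(onz(m,(371,193),110),onz(m,(485,195),0),onz(m,(545,190),340))
E
```

```text
[ 1.07  0.37 -0.    1.53  0.    1.24 -0.15]
at [ 264.3 -597.8  420.3] jaw -69.67 tilt [ 1.e-04 -1.e+00 -6.e-04]
[-1.88, 0.12, -2.11] [0.0, -0.142, -0.0]
[-2.16, 0.12, -1.82] [0.0, -0.142, -0.0]
[-2.4, 0.12, -1.5] [0.0, -0.142, -0.0]
[-2.59, 0.12, -1.14] [0.0, -0.142, -0.0]
[-2.73, 0.12, -0.76] [0.0, -0.142, -0.0]
[-2.81, 0.12, -0.37] [0.0, -0.142, -0.0]
[-2.83, 0.12, 0.03] [0.0, -0.142, -0.0]
[-2.8, 0.12, 0.44] [0.0, -0.142, -0.0]
[-2.71, 0.12, 0.83] [0.0, -0.142, -0.0]
[-2.56, 0.12, 1.2] [0.0, -0.142, -0.0]
[-2.36, 0.12, 1.55] [0.0, -0.142, -0.0]
[-2.12, 0.12, 1.87] [0.0, -0.142, -0.0]
[-1.83, 0.12, 2.16] [0.0, -0.142, -0.0]
[-1.51, 0.12, 2.39] [0.0, -0.142, -0.0]
[-1.15, 0.12, 2.58] [0.0, -0.142, -0.0]
[-0.77, 0.12, 2.72] [0.0, -0.142, -0.0]
[-0.38, 0.12, 2.8] [0.0, -0.142, -0.0]
[519.23530812  20.05524913 110.        ] [ 529.89939753 -270.60153434    0.        ] [ 506.09854372 -250.46630673  340.        ]
```

Call:
arm_command:
  motion:
    - [5, -1.9, 0.1, -2.1, 0, -0.142, 0]
    - [5, -2.2, 0.1, -1.8, 0, -0.142, 0]
    - [5, -2.4, 0.1, -1.5, 0, -0.142, 0]
    - [5, -2.6, 0.1, -1.1, 0, -0.142, 0]
    - [5, -2.7, 0.1, -0.8, 0, -0.142, 0]
    - [5, -2.8, 0.1, -0.4, 0, -0.142, 0]
    - [5, -2.8, 0.1, 0, 0, -0.142, 0]
    - [5, -2.8, 0.1, 0.4, 0, -0.142, 0]

```text
clock: 1.75
eef_pos: [346.8, -386.8, 411.4]
orientation: [[-0.074, -0.0, 0.997], [-0.997, 0.0, -0.074], [-0.0, -1.0, -0.0]]
ft_force: [0.3, -1.0, 0.5]
opening: 49.8
```

Call:
arm_command:
  motion:
    - [5, -2.7, 0.1, 0.8, 0, -0.142, 0]
    - [5, -2.6, 0.1, 1.2, 0, -0.142, 0]
    - [5, -2.4, 0.1, 1.5, 0, -0.142, 0]
    - [5, -2.1, 0.1, 1.9, 0, -0.142, 0]
    - [5, -1.8, 0.1, 2.2, 0, -0.142, 0]
    - [5, -1.5, 0.1, 2.4, 0, -0.142, 0]
    - [5, -1.1, 0.1, 2.6, 0, -0.142, 0]
    - [5, -0.8, 0.1, 2.7, 0, -0.142, 0]

```text
clock: 2.55
eef_pos: [430.6, -176.4, 403.5]
orientation: [[0.873, -0.0, 0.487], [-0.487, -0.0, 0.873], [-0.0, -1.0, -0.0]]
ft_force: [0.9, -0.4, 0.9]
opening: 49.8
```

Run:
```python
from h import *
print(np.round(monitor.get_obs()['q'],2))
plan((484,-77,250),69,8)
```

```text
[ 0.8   0.15 -0.61  1.91  0.09  1.11  1.22]
at [ 430.6 -176.4  403.5] jaw 60.83 tilt [-1.e-04 -1.e+00 -2.e-04]
[-0.02, 1.92, 1.41] [0.0, -0.018, -0.0]
[0.0, 1.92, 1.41] [0.0, -0.018, -0.0]
[0.03, 1.92, 1.41] [0.0, -0.018, -0.0]
[0.05, 1.92, 1.41] [0.0, -0.018, -0.0]
[0.08, 1.92, 1.41] [0.0, -0.018, -0.0]
[0.1, 1.92, 1.41] [0.0, -0.018, -0.0]
[0.13, 1.92, 1.4] [0.0, -0.018, -0.0]
[0.15, 1.92, 1.4] [0.0, -0.018, -0.0]
```

Call:
arm_command:
  motion:
    - [5, 0, 1.9, 1.4, 0, -0.018, 0]
    - [5, 0, 1.9, 1.4, 0, -0.018, 0]
    - [5, 0, 1.9, 1.4, 0, -0.018, 0]
    - [5, 0.1, 1.9, 1.4, 0, -0.018, 0]
    - [5, 0.1, 1.9, 1.4, 0, -0.018, 0]
    - [5, 0.1, 1.9, 1.4, 0, -0.018, 0]
    - [5, 0.1, 1.9, 1.4, 0, -0.018, 0]
    - [5, 0, 0, 0, 0, 0, 0]

```text
clock: 3.35
eef_pos: [477.1, -90.0, 268.8]
orientation: [[0.926, -0.003, 0.376], [-0.376, 0.002, 0.926], [-0.004, -1.0, 0.0]]
ft_force: [-1.3, -0.0, 0.5]
opening: 50.1
```

Run:
```python
from h import *
print(np.round(monitor.get_obs()['q'],2), np.round(monitor.get_obs()['eef_pos'],1))
m=eyes.camera_model('wrist'); cam('wrist','w1.png'); 
import pickle;pickle.dump(m,open('w1.pkl','wb'))
print(proj(m,[[484,-77,60],[483,-77,117],[484,-77,66]]))
```

```text
[ 0.57  0.33 -0.65  2.07  0.26  0.83  0.96] [477.1 -90.  268.8]
[[333.4017182  180.74774208]
 [334.90651123 190.03753429]
 [333.56811084 181.6643781 ]]
```

View pics/w1.png

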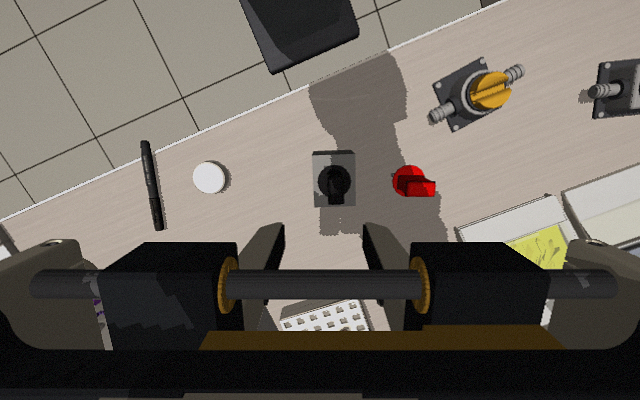

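The wrist view shows the holder at (335,180), roughly square to the image, with the black grip on it. The red one is at (412,182).

Run:
```python
from h import *
im=cv2.imread('pics/w1.png')
c=im[140:215,300:370]; c=np.clip(c.astype(float)*1.6+20,0,255).astype(np.uint8)
cv2.imwrite('pics/z2.png',cv2.resize(c,(560,600),interpolation=cv2.INTER_CUBIC))
```

```text
(no output)
```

View pics/z2.png

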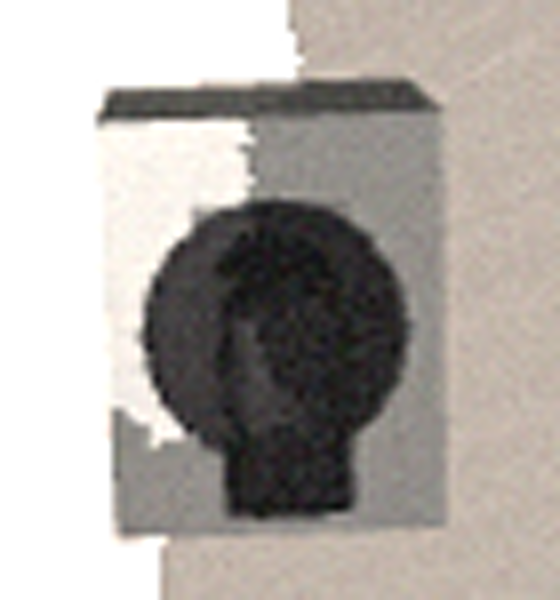

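Run:
```python
from h import *
import pickle;m=pickle.load(open('w1.pkl','rb'))
q=lambda u,v,z:onz(m,(300+u/8,140+v/8),z)
P=[q(*a,60) for a in [(98,120),(440,112),(445,525),(115,533)]]
P=np.array(P);print(P.round(1),P.mean(0).round(1))
for i in range(4):
    d=P[(i+1)%4]-P[i];print(np.linalg.norm(d).round(1),np.degrees(np.arctan2(d[1],d[0])).round(1))
print('collar',q(277,328,65).round(1)); a,b=q(230,513,117.5),q(353,510,117.5);print('grip end',a.round(1),b.round(1),np.linalg.norm(a-b),np.degrees(np.arctan2(*(b-a)[1::-1])), 'ctr->end',((a+b)/2).round(1))
plan((484,-77,160),69,8)
```

```text
[[ 442.4  -89.8   60. ]
 [ 461.9  -38.4   60. ]
 [ 527.   -61.8   60. ]
 [ 507.4 -113.9   60. ]] [484.7 -76.   60. ]
55.0 69.2
69.3 -19.8
55.6 -110.7
69.4 159.7
collar [483.9 -75.4  65. ]
grip end [495.5 -89.4 117.5] [501.6 -73.2 117.5] 17.373263536496175 69.3423672900945 ctr->end [498.5 -81.3 117.5]
at [477.2 -90.9 269.9] jaw 67.81 tilt [-2.5e-03 -1.0e+00 -1.0e-04]
[0.02, 1.37, 0.19] [0.0, -0.003, -0.0]
[0.02, 1.37, 0.19] [0.0, -0.003, -0.0]
[0.02, 1.37, 0.19] [0.0, -0.003, -0.0]
[0.02, 1.37, 0.19] [0.0, -0.003, -0.0]
[0.02, 1.37, 0.19] [0.0, -0.003, -0.0]
[0.02, 1.37, 0.19] [0.0, -0.003, -0.0]
[0.02, 1.37, 0.19] [0.0, -0.003, -0.0]
[0.02, 1.37, 0.19] [0.0, -0.003, -0.0]
```

Run:
```python
from h import *
plan((484,-75.7,90),69.7,12)
```

```text
at [477.2 -90.9 269.9] jaw 67.81 tilt [-2.5e-03 -1.0e+00 -1.0e-04]
[0.01, 1.5, 0.14] [0.0, -0.003, -0.0]
[0.01, 1.5, 0.14] [0.0, -0.003, -0.0]
[0.01, 1.5, 0.14] [0.0, -0.003, -0.0]
[0.01, 1.5, 0.14] [0.0, -0.003, -0.0]
[0.01, 1.5, 0.14] [0.0, -0.003, -0.0]
[0.01, 1.5, 0.14] [0.0, -0.003, -0.0]
[0.01, 1.5, 0.14] [0.0, -0.003, -0.0]
[0.01, 1.5, 0.14] [0.0, -0.003, -0.0]
[0.01, 1.5, 0.14] [0.0, -0.003, -0.0]
[0.01, 1.5, 0.14] [0.0, -0.003, -0.0]
[0.01, 1.5, 0.14] [0.0, -0.003, -0.0]
[0.01, 1.5, 0.14] [0.0, -0.003, -0.0]
```

Call:
arm_command:
  motion:
    - [5, 0.02, 2.0, 0.33, 0, -0.007, 0]
    - [5, 0.02, 2.0, 0.33, 0, -0.007, 0]
    - [5, 0.02, 2.0, 0.34, 0, -0.007, 0]
    - [5, 0.02, 2.0, 0.34, 0, -0.006, 0]
    - [5, 0.02, 2.0, 0.34, 0, -0.006, 0]
    - [5, 0, 2.0, 0, 0, 0, 0]
    - [5, 0, 0, 0, 0, 0, 0]
    - [5, 0, 0, 0, 0, 0, 0]

```text
clock: 4.2
eef_pos: [484.9, -76.9, 151.5]
orientation: [[0.937, 0.0, 0.349], [-0.349, -0.001, 0.937], [0.0, -1.0, -0.0]]
ft_force: [-0.5, 0.5, -0.3]
opening: 50.1
```

Run:
```python
from h import *
plan((484,-75.7,90),69.7,4)
```

```text
at [484.9 -76.9 151.5] jaw 69.56 tilt [ 4.e-04 -1.e+00 -5.e-04]
[-0.03, 1.54, 0.02] [0.0, -0.001, 0.0]
[-0.03, 1.54, 0.02] [0.0, -0.001, 0.0]
[-0.03, 1.54, 0.02] [0.0, -0.001, 0.0]
[-0.03, 1.54, 0.02] [0.0, -0.001, 0.0]
```

Call:
arm_command:
  motion:
    - [5, -0.03, 1.5, 0.02, 0, 0, 0]
    - [5, -0.03, 1.5, 0.02, 0, 0, 0]
    - [5, -0.03, 1.5, 0.02, 0, 0, 0]
    - [5, -0.03, 1.5, 0.02, 0, 0, 0]
    - [5, 0, 0, 0, 0, 0, 0]
    - [0, 0, 0, 0, 0, 0, 0]
    - [0, 0, 0, 0, 0, 0, 0]
    - [0, 0, 0, 0, 0, 0, 0]
  squeeze: 45

```text
clock: 5.0
eef_pos: [484.3, -75.3, 91.6]
orientation: [[0.937, 0.001, 0.349], [-0.349, -0.0, 0.937], [0.002, -1.0, 0.0]]
ft_force: [-0.7, -0.1, 0.4]
opening: 30.6
```

Call:
arm_command:
  motion:
    - [0, 0, 0, 0, 0, 0, 0]
    - [0, 0, 0, 0, 0, 0, 0]

```text
clock: 5.2
eef_pos: [483.9, -75.4, 91.0]
orientation: [[0.937, 0.0, 0.349], [-0.349, -0.001, 0.937], [0.001, -1.0, -0.0]]
ft_force: [-0.8, -1.1, 6.0]
opening: 17.9
```

Call:
arm_command:
  motion:
    - [0, 0, -0.5, 0, 0, 0, 0]
    - [0, 0, -1.5, 0, 0, 0, 0]
    - [0, 0, -2.5, 0, 0, 0, 0]
    - [0, 0, -2.5, 0, 0, 0, 0]
    - [0, 0, -2.5, 0, 0, 0, 0]
    - [0, 0, -2.5, 0, 0, 0, 0]
    - [0, 0, -2, 0, 0, 0, 0]
    - [0, 0, 0, 0, 0, 0, 0]

```text
clock: 6.0
eef_pos: [484.8, -74.9, 232.9]
orientation: [[0.937, 0.004, 0.348], [-0.348, -0.001, 0.937], [0.004, -1.0, 0.001]]
ft_force: [0.1, 1.0, -1.5]
opening: 17.9
```

Run:
```python
from h import *
print(np.round(monitor.get_obs()['q'],2))
cam('scene','s2.png');cam('top','t2.png')
a=np.radians(135)
plan((480,250,240),110,12)
```

```text
[ 0.52  0.38 -0.64  2.1   0.33  0.75  0.89]
at [483.6 -75.2 230.5] jaw 69.6 tilt [ 4.e-04 -1.e+00 -2.e-04]
[-0.97, -0.08, 2.53] [0.0, -0.059, 0.0]
[-0.82, -0.08, 2.58] [0.0, -0.059, 0.0]
[-0.67, -0.08, 2.63] [0.0, -0.059, 0.0]
[-0.51, -0.08, 2.66] [0.0, -0.059, 0.0]
[-0.36, -0.08, 2.69] [0.0, -0.059, 0.0]
[-0.2, -0.08, 2.7] [0.0, -0.059, 0.0]
[-0.04, -0.08, 2.71] [0.0, -0.059, 0.0]
[0.12, -0.08, 2.71] [0.0, -0.059, 0.0]
[0.28, -0.08, 2.7] [0.0, -0.059, 0.0]
[0.44, -0.08, 2.67] [0.0, -0.059, 0.0]
[0.59, -0.08, 2.64] [0.0, -0.059, 0.0]
[0.75, -0.08, 2.61] [0.0, -0.059, 0.0]
```

View pics/s2.png

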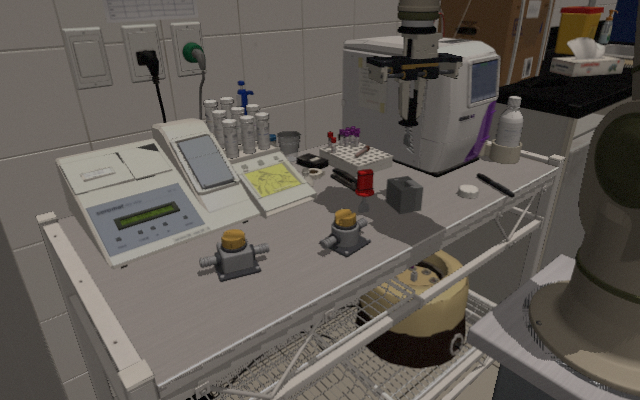

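The holder, at (404,195), is empty and the driver hangs in the jaws. Now over towards the square valve.

Call:
arm_command:
  motion:
    - [0, -1.0, -0.1, 2.5, 0, -0.06, 0]
    - [0, -0.8, -0.1, 2.6, 0, -0.06, 0]
    - [0, -0.7, -0.1, 2.6, 0, -0.06, 0]
    - [0, -0.5, -0.1, 2.7, 0, -0.06, 0]
    - [0, -0.4, -0.1, 2.7, 0, -0.06, 0]
    - [0, -0.2, -0.1, 2.7, 0, -0.06, 0]
    - [0, 0, -0.1, 2.7, 0, -0.06, 0]
    - [0, 0.1, -0.1, 2.7, 0, -0.06, 0]

```text
clock: 6.9
eef_pos: [479.2, 142.7, 237.2]
orientation: [[0.992, -0.002, -0.127], [0.127, -0.0, 0.992], [-0.002, -1.0, -0.0]]
ft_force: [1.3, 0.2, -1.0]
opening: 17.5
```

Call:
arm_command:
  motion:
    - [0, 0.3, -0.1, 2.7, 0, -0.06, 0]
    - [0, 0.4, -0.1, 2.7, 0, -0.06, 0]
    - [0, 0.6, -0.1, 2.6, 0, -0.06, 0]
    - [0, 0.8, -0.1, 2.6, 0, -0.06, 0]
    - [0, 0, 0, 0, 0, -0.1, 0]
    - [0, 0, 0, 0, 0, -0.1, 0]
    - [0, 0, 0, 0, 0, -0.1, 0]
    - [0, 0, 0, 0, 0, 0, 0]

```text
clock: 7.7
eef_pos: [477.4, 249.9, 240.9]
orientation: [[0.786, -0.003, -0.618], [0.618, -0.001, 0.786], [-0.003, -1.0, 0.001]]
ft_force: [0.0, -1.3, -2.3]
opening: 17.7
```

Run:
```python
from h import *
import pickle
print(np.round(monitor.get_obs()['q'],2))
plan((525,348.8,200),135,1)
m=eyes.camera_model('wrist'); cam('wrist','w3.png'); pickle.dump(m,open('w3.pkl','wb'));print(proj(m,[[525,348.8,69]]))
```

```text
[ 0.05  0.51 -0.92  1.98  0.51  0.9   1.1 ]
at [477.4 249.9 240.9] jaw 128.17 tilt [-0.0025 -1.      0.0013]
[9.87, 4.07, 4.83] [-0.001, -0.119, -0.002]
[[359.64718128 259.71092268]]
```

View pics/w3.png

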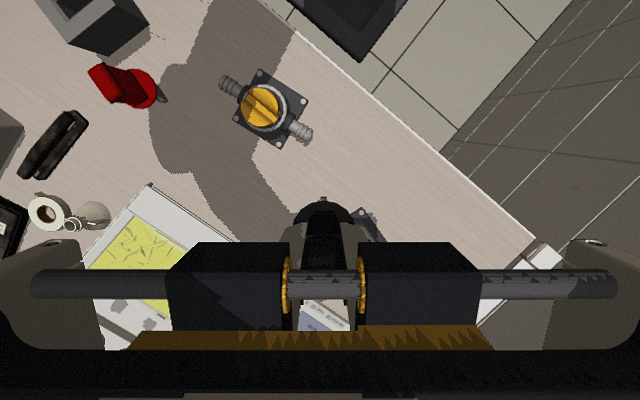

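The view shows the round valve at (262,108); the square one is hidden behind the gripper. I'll shift forward along tool x to see it.

Call:
arm_command:
  motion:
    - [0, 2, 0, 0, 0, 0, 0]
    - [0, 2, 0, 0, 0, 0, 0]
    - [0, 2, 0, 0, 0, 0, 0]
    - [0, 2, 0, 0, 0, 0, 0]
    - [0, 2, 0, 0, 0, 0, 0]
    - [0, 1, 0, 0, 0, 0, 0]
    - [0, 0, 0, 0, 0, 0, 0]

```text
clock: 8.45
eef_pos: [564.8, 318.6, 241.8]
orientation: [[0.788, -0.001, -0.615], [0.615, 0.0, 0.788], [-0.001, -1.0, 0.001]]
ft_force: [0.3, -0.6, -0.7]
opening: 17.5
```

Run:
```python
from h import *
import pickle
print(np.round(monitor.get_obs()['q'],2))
plan((525,348.8,200),135,1)
m=eyes.camera_model('wrist'); im=cam('wrist','w4.png'); pickle.dump(m,open('w4.pkl','wb'));p=proj(m,[[525,348.8,69]])[0];print(p)
u,v=p.astype(int);x0,y0=u-40,v-30
cv2.imwrite('pics/z4.png',cv2.resize(im[max(y0,0):v+30,x0:u+40],None,fx=8,fy=8,interpolation=cv2.INTER_CUBIC));print(x0,max(y0,0))
```

```text
[-0.06  0.63 -0.86  1.74  0.55  1.03  1.11]
at [564.8 318.6 241.8] jaw 127.98 tilt [-6.e-04 -1.e+00  8.e-04]
[-1.27, 4.18, 4.83] [-0.001, -0.122, -0.001]
[362.76912483 173.07821628]
322 143
```

View pics/w4.png

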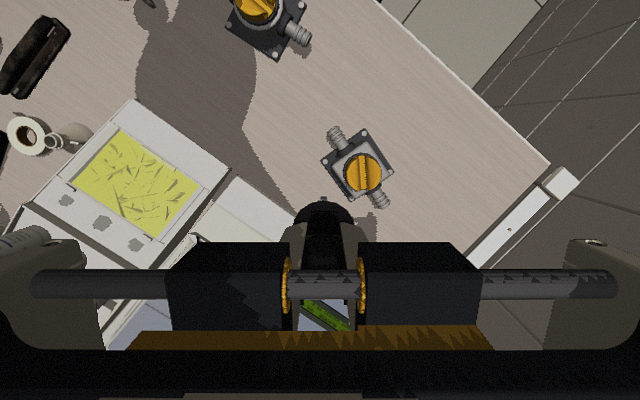

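View pics/z4.png

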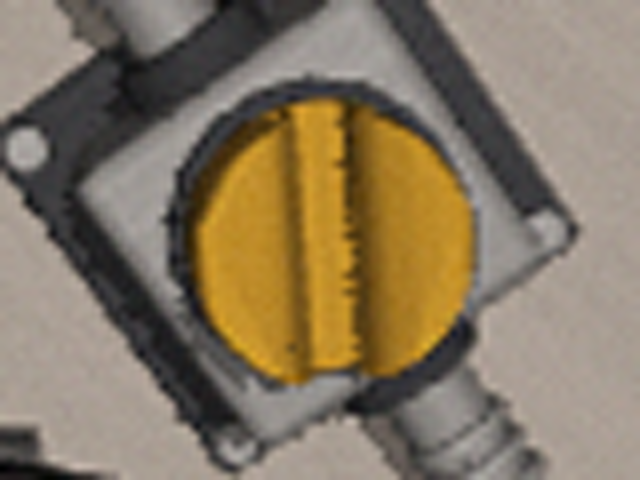

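The square valve is in full view: stem centre near (364,173), slot nearly vertical in the picture, running from (360,157) to (364,190).

Run:
```python
from h import *
import pickle;m=pickle.load(open('w4.pkl','rb'));im=cv2.imread('pics/w4.png')
hsv=cv2.cvtColor(im,cv2.COLOR_BGR2HSV);k=cv2.inRange(hsv,(12,120,60),(32,255,255))
k[:140]=0;k[:,:325]=0;k[203:]=0
c=max(cv2.findContours(k,0,1)[0],key=cv2.contourArea);print(cv2.boundingRect(c),cv2.fitEllipse(c))
e=cv2.fitEllipse(c)
print('ctr',onz(m,e[0],69).round(1))
# metric top-down crop at z=69
C=onz(m,e[0],69)[:2]; n=240;s=0.25
ii=np.arange(n);X,Y=np.meshgrid(C[0]+(n/2-ii)*s,C[1]+(n/2-ii)*s,indexing='ij')
pp=proj(m,np.column_stack([X.ravel(),Y.ravel(),np.full(n*n,69.)])).astype(np.float32).reshape(n,n,2)
w=cv2.remap(im,pp[...,0].copy(),pp[...,1].copy(),cv2.INTER_CUBIC)
cv2.circle(w,(120,120),84,(255,0,0),1)
cv2.imwrite('pics/z5.png',cv2.resize(w,(600,600)))
q=lambda u,v,z:onz(m,(322+u/8,143+v/8),z)
for a,b,z in [((292,120),(300,370),63),((350,110),(366,370),69),((303,110),(308,370),63)]:
    d=q(*b,z)-q(*a,z);print(np.degrees(np.arctan2(d[1],d[0]))%180)
```

```text
(346, 155, 35, 36) ((362.836181640625, 172.83619689941406), (34.812469482421875, 35.02382278442383), 146.02304077148438)
ctr [524.7 348.7  69. ]
41.654431502172024
43.71849583505071
40.996370067496734
```

View pics/z5.png

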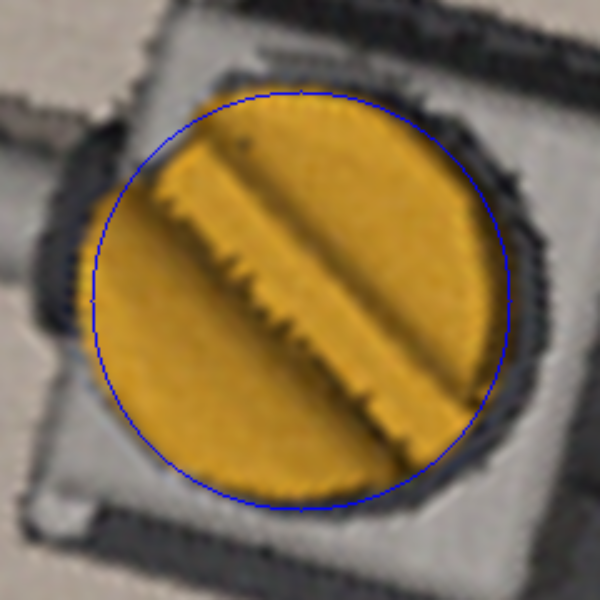

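Run:
```python
from h import *
plan((525.3,349.7,178),133,6)
```

```text
at [564.  317.9 241.9] jaw 128.01 tilt [-1.3e-03 -1.0e+00  4.0e-04]
[-0.18, 1.06, 0.81] [-0.0, -0.015, -0.0]
[-0.17, 1.06, 0.82] [-0.0, -0.015, -0.0]
[-0.16, 1.06, 0.82] [-0.0, -0.015, -0.0]
[-0.15, 1.06, 0.82] [-0.0, -0.015, -0.0]
[-0.13, 1.06, 0.82] [-0.0, -0.015, -0.0]
[-0.12, 1.06, 0.83] [-0.0, -0.015, -0.0]
```

Call:
arm_command:
  motion:
    - [0, -0.18, 1.06, 0.81, 0, -0.015, 0]
    - [0, -0.17, 1.06, 0.82, 0, -0.015, 0]
    - [0, -0.16, 1.06, 0.82, 0, -0.015, 0]
    - [0, -0.15, 1.06, 0.82, 0, -0.015, 0]
    - [0, -0.13, 1.06, 0.82, 0, -0.015, 0]
    - [0, -0.12, 1.06, 0.83, 0, -0.015, 0]
    - [0, 0, 0, 0, 0, 0, 0]
    - [0, 0, 0, 0, 0, 0, 0]

```text
clock: 9.3
eef_pos: [525.7, 349.9, 178.8]
orientation: [[0.728, -0.0, -0.685], [0.685, -0.0, 0.728], [-0.0, -1.0, 0.0]]
ft_force: [0.7, -0.4, -1.4]
opening: 17.6
```

Run:
```python
from h import *
plan((525.3,349.7,158),133,3)
im=cam('scene','s5.png');m=eyes.camera_model('scene')
u,v=proj(m,[[525,349,90]])[0].astype(int)
cv2.imwrite('pics/z6.png',cv2.resize(im[v-45:v+45,u-60:u+60],None,fx=6,fy=6,interpolation=cv2.INTER_CUBIC));print(u-60,v-45)
print(proj(m,[[525.3,349.7,97],[525.3,349.7,69]]))
```

```text
at [525.7 349.9 178.8] jaw 133.24 tilt [-4.e-04 -1.e+00  1.e-04]
[-0.01, 0.69, 0.01] [-0.0, 0.001, -0.0]
[-0.01, 0.69, 0.01] [-0.0, 0.001, -0.0]
[-0.01, 0.69, 0.01] [-0.0, 0.001, -0.0]
171 179
[[230.3368959  221.45791364]
 [231.8945191  234.97243419]]
```

View pics/z6.png

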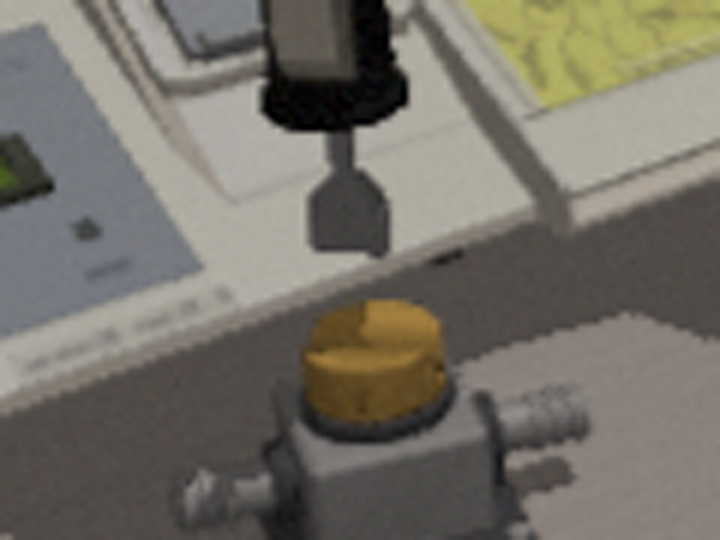

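Run:
```python
from h import *
m=eyes.camera_model('scene');z=[178,150,130,110,98,69,60]
p=proj(m,[[525.3,349.7,k] for k in z])
for k,(u,v) in zip(z,p): print(k,((u-171)*6).round(0),((v-179)*6).round(0))
im=cv2.imread('pics/s5.png')
hsv=cv2.cvtColor(im,cv2.COLOR_BGR2HSV);k=cv2.inRange(hsv,(12,120,60),(32,255,255))[225:255,215:255]
ys,xs=np.nonzero(k)
for y in range(30):
    r=xs[ys==y]
    if len(r)>5: print(y+225,r.min()+215,r.max()+215)
print(proj(m,[[525.3,349.7,69],[525.3-3*.73,349.7-3*.68,69]]))
```

```text
178 327.0 5.0
150 337.0 94.0
130 345.0 156.0
110 352.0 216.0
98 356.0 252.0
69 365.0 336.0
60 368.0 361.0
229 232 238
230 228 241
231 226 242
232 224 243
233 224 243
234 223 244
235 223 244
236 223 244
237 222 244
238 222 244
239 222 244
240 222 244
241 222 244
242 222 244
243 222 244
244 222 243
245 222 243
246 223 241
247 224 239
248 226 237
[[231.8945191  234.97243419]
 [233.50368413 235.06580103]]
```

The blade tip and stem, seen together in the scene view at (229,221) and (233,234), suggest the driver is about 3 mm too far along the slot. I'll shift it back slightly and go down.

Call:
arm_command:
  motion:
    - [0, -0.15, 0, 0, 0, 0, 0]
    - [0, -0.15, 1, 0, 0, 0, 0]
    - [0, 0, 1, 0, 0, 0, 0]
    - [0, 0, 0.7, 0, 0, 0, 0]
    - [0, 0, 0.3, 0, 0, 0, 0]
    - [0, 0, 0.3, 0, 0, 0, 0]
    - [0, 0, 0.2, 0, 0, 0, 0]
    - [0, 0, 0, 0, 0, 0, 0]

```text
clock: 10.15
eef_pos: [523.7, 347.7, 143.9]
orientation: [[0.729, -0.0, -0.685], [0.685, -0.0, 0.729], [-0.0, -1.0, 0.0]]
ft_force: [0.4, 0.4, -0.9]
opening: 17.6
```

Run:
```python
from h import *
o=monitor.get_obs();print(np.round(o['ft_force'],1),np.round(o['moment'],2));plan((523.3,347.7,138),133,2)
```

```text
[ 0.4  0.4 -0.9] [ 0.15 -0.08  0.05]
at [523.7 347.7 143.9] jaw 133.22 tilt [-1.e-04 -1.e+00  1.e-04]
[-0.01, 0.29, 0.01] [-0.0, 0.002, -0.0]
[-0.01, 0.29, 0.01] [-0.0, 0.002, -0.0]
```

Call:
arm_command:
  motion:
    - [0, 0, 0.2, 0, 0, 0, 0]
    - [0, 0, 0.2, 0, 0, 0, 0]
    - [0, 0, 0.2, 0, 0, 0, 0]
    - [0, 0, 0.1, 0, 0, 0, 0]
    - [0, 0, 0, 0, 0, 0, 0]
    - [0, 0, 0, 0, 0, 0, 0]

```text
clock: 10.75
eef_pos: [523.7, 347.7, 137.0]
orientation: [[0.729, -0.0, -0.685], [0.685, 0.0, 0.729], [0.0, -1.0, 0.0]]
ft_force: [-0.5, -0.3, -1.6]
opening: 17.9
```

Run:
```python
from h import *
o=monitor.get_obs();print(np.round(o['eef_pos'],1),np.round(o['ft_force'],1),np.round(o['moment'],2),np.round(o['q'],2))
im=cam('scene','s6.png')
u,v=231,224
cv2.imwrite('pics/z7.png',cv2.resize(im[v-45:v+45,u-60:u+60],None,fx=6,fy=6,interpolation=cv2.INTER_CUBIC))
```

```text
[523.7 347.7 137. ] [-0.5 -0.3 -1.6] [ 0.13 -0.1   0.03] [-0.17  0.73 -0.8   1.88  0.69  0.84  0.99]
```

View pics/z7.png

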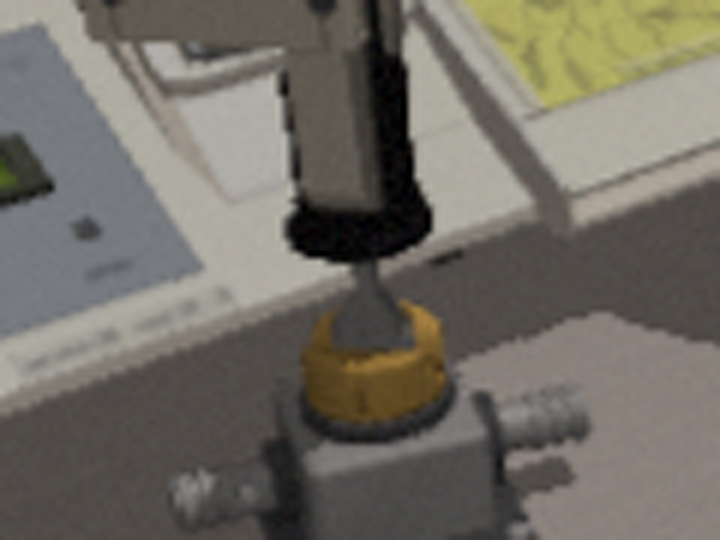

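The blade sits in the slot, centred at (233,228) in the scene view, with no contact force. Turning clockwise now.

Call:
arm_command:
  motion:
    - [0, 0, 0, 0, 0, 0.11, 0]
    - [0, 0, 0, 0, 0, 0.11, 0]
    - [0, 0, 0, 0, 0, 0.11, 0]
    - [0, 0, 0, 0, 0, 0.11, 0]
    - [0, 0, 0, 0, 0, 0.11, 0]
    - [0, 0, 0, 0, 0, 0.11, 0]
    - [0, 0, 0, 0, 0, 0.11, 0]
    - [0, 0, 0, 0, 0, 0.11, 0]

```text
clock: 11.6
eef_pos: [523.3, 348.9, 137.0]
orientation: [[0.992, -0.0, 0.129], [-0.129, 0.002, 0.992], [-0.0, -1.0, 0.002]]
ft_force: [0.2, 3.6, -5.5]
opening: 17.5
```

Run:
```python
from h import *
o=monitor.get_obs();print(np.round(o['ft_force'],1),np.round(o['moment'],2),np.round(o['q'],2));plan((523.7,347.7,137),73,1)
```

```text
[ 0.2  3.6 -5.5] [1.04 0.   0.12] [-0.31  0.66 -0.57  1.89  0.51  0.74  0.28]
at [523.3 348.9 137. ] jaw 82.59 tilt [-4.0e-04 -1.0e+00  2.1e-03]
[0.05, 0.0, -0.11] [-0.002, 0.167, -0.001]
```

Call:
arm_command:
  motion:
    - [0, 0, 0, 0, 0, 0.06, 0]
    - [0, 0, 0, 0, 0, 0.06, 0]
    - [0, 0, 0, 0, 0, 0.06, 0]
    - [0, 0, 0, 0, 0, 0.04, 0]
    - [0, 0, 0, 0, 0, 0, 0]

```text
clock: 12.1
eef_pos: [523.4, 349.4, 137.2]
orientation: [[0.941, 0.0, 0.338], [-0.338, 0.003, 0.941], [-0.0, -1.0, 0.003]]
ft_force: [-0.3, 5.4, -4.2]
opening: 17.8
```

Run:
```python
from h import *
o=monitor.get_obs();print(np.round(o['ft_force'],1),np.round(o['moment'],2));plan((523.7,347.7,137),73,1)
```

```text
[-0.3  5.4 -4.2] [ 1.5  -0.07  0.01]
at [523.4 349.4 137.2] jaw 70.23 tilt [-5.0e-04 -1.0e+00  2.6e-03]
[0.08, 0.02, -0.15] [-0.003, -0.048, -0.0]
```

Call:
arm_command:
  motion:
    - [0, 0, 0, 0, 0, 0.05, 0]
    - [0, 0, 0, 0, 0, 0.05, 0]
    - [0, 0, 0, 0, 0, 0, 0]

```text
clock: 12.4
eef_pos: [523.6, 349.6, 137.2]
orientation: [[0.903, 0.001, 0.43], [-0.43, 0.003, 0.903], [-0.001, -1.0, 0.003]]
ft_force: [-1.1, 5.5, -5.5]
opening: 17.8
```

Run:
```python
from h import *
o=monitor.get_obs();print(np.round(o['ft_force'],1),np.round(o['moment'],2));plan((523.7,347.7,137),73,1)
im=cam('scene','s8.png')
u,v=231,224
cv2.imwrite('pics/z8.png',cv2.resize(im[v-45:v+45,u-60:u+60],None,fx=6,fy=6,interpolation=cv2.INTER_CUBIC))
```

```text
[-1.1  5.5 -5.5] [ 1.75 -0.26  0.12]
at [523.6 349.6 137.2] jaw 64.51 tilt [-8.0e-04 -1.0e+00  3.1e-03]
[0.09, 0.02, -0.16] [-0.003, -0.148, -0.001]
```

View pics/z8.png

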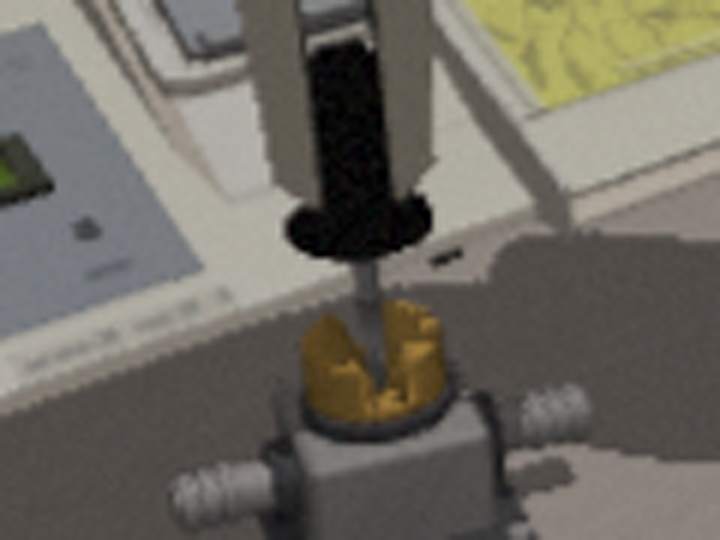

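Call:
arm_command:
  motion:
    - [0, 0, 0, 0, 0, 0.03, 0]
    - [0, 0, 0, 0, 0, 0.03, 0]
    - [0, 0, 0, 0, 0, 0.03, 0]
    - [0, 0, 0, 0, 0, 0, 0]

```text
clock: 12.85
eef_pos: [523.6, 349.7, 137.2]
orientation: [[0.861, 0.001, 0.508], [-0.508, 0.003, 0.861], [-0.001, -1.0, 0.003]]
ft_force: [-0.2, 5.4, -6.0]
opening: 17.6
```

Run:
```python
from h import *
for _ in range(1):
    o=monitor.get_obs();print(np.round(o['ft_force'],1),np.round(o['moment'],2))
plan((523.7,347.7,137),73,1)
```

```text
[-0.2  5.4 -6. ] [ 1.73 -0.25  0.68]
at [523.6 349.7 137.2] jaw 59.48 tilt [-8.0e-04 -1.0e+00  3.2e-03]
[0.11, 0.02, -0.17] [-0.003, -0.236, -0.0]
```

The moment jumped to 0.68 N m, so the stem is at its stop. I'll back off within the slot's play, then lift out.

Call:
arm_command:
  motion:
    - [0, 0, 0, 0, 0, -0.06, 0]
    - [0, 0, 0, 0.1, 0, -0.06, 0]
    - [0, 0, 0, 0, 0, -0.05, 0]
    - [0, 0, 0, 0, 0, 0, 0]

```text
clock: 13.25
eef_pos: [524.1, 349.0, 137.2]
orientation: [[0.935, -0.0, 0.356], [-0.356, 0.001, 0.935], [-0.0, -1.0, 0.001]]
ft_force: [-0.8, 1.8, -1.7]
opening: 17.9
```

Run:
```python
from h import *
o=monitor.get_obs();print(np.round(o['ft_force'],1),np.round(o['moment'],2))
plan((523.7,347.7,137),73,1)
```

```text
[-0.8  1.8 -1.7] [0.74 0.02 0.06]
at [524.1 349.  137.2] jaw 69.16 tilt [-4.e-04 -1.e+00  9.e-04]
[0.01, 0.02, -0.14] [-0.001, -0.067, -0.0]
```

Nearly free. Lifting out.

Call:
arm_command:
  motion:
    - [0, 0, -0.3, 0.05, 0, 0, 0]
    - [0, 0, -0.8, 0, 0, 0, 0]
    - [0, 0, -1.5, 0, 0, 0, 0]
    - [0, 0, -2.5, 0, 0, 0, 0]
    - [0, 0, -2.5, 0, 0, 0, 0]
    - [0, 0, -2, 0, 0, 0, 0]
    - [0, 0, 0, 0, 0, 0, 0]

```text
clock: 13.95
eef_pos: [525.3, 349.7, 236.9]
orientation: [[0.934, 0.004, 0.358], [-0.358, 0.003, 0.934], [0.003, -1.0, 0.004]]
ft_force: [0.5, 0.3, -1.4]
opening: 17.7
```

Run:
```python
from h import *
o=monitor.get_obs();print(np.round(o['ft_force'],1),np.round(o['moment'],2),np.round(o['q'],2))
plan((484,-75.5,232),69.7,14)
im=cam('scene','s9.png')
u,v=231,204
cv2.imwrite('pics/z9.png',cv2.resize(im[v-60:v+60,u-60:u+60],None,fx=5,fy=5,interpolation=cv2.INTER_CUBIC))
```

```text
[ 0.5  0.3 -1.4] [ 0.06 -0.17 -0.  ] [-0.3   0.54 -0.57  1.8   0.36  0.9   0.17]
at [525.3 349.7 236.9] jaw 69.0 tilt [ 0.0032 -1.      0.0039]
[0.81, 0.03, -2.94] [-0.0, -0.001, 0.0]
[0.81, 0.03, -2.94] [-0.0, -0.001, 0.0]
[0.81, 0.03, -2.94] [-0.0, -0.001, 0.0]
[0.81, 0.03, -2.94] [-0.0, -0.001, 0.0]
[0.8, 0.03, -2.94] [-0.0, -0.001, 0.0]
[0.8, 0.03, -2.94] [-0.0, -0.001, 0.0]
[0.8, 0.03, -2.95] [-0.0, -0.001, 0.0]
[0.79, 0.03, -2.95] [-0.0, -0.001, 0.0]
[0.79, 0.03, -2.95] [-0.0, -0.001, 0.0]
[0.79, 0.03, -2.95] [-0.0, -0.001, 0.0]
[0.79, 0.03, -2.95] [-0.0, -0.001, 0.0]
[0.78, 0.03, -2.95] [-0.0, -0.001, 0.0]
[0.78, 0.03, -2.95] [-0.0, -0.001, 0.0]
[0.78, 0.03, -2.95] [-0.0, -0.001, 0.0]
```

View pics/z9.png

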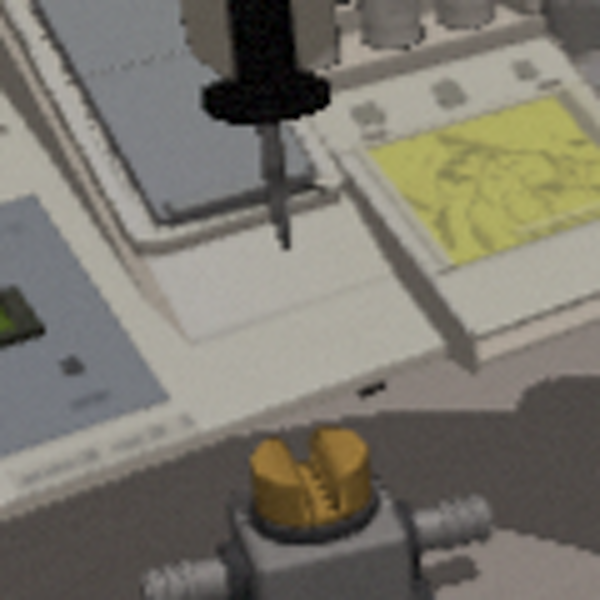

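The slot now stands square across the stubs. Carrying the driver back to the holder, with a check from the top camera on the way.

Call:
arm_command:
  motion:
    - [0, 0.8, 0, -2.9, 0, 0, 0]
    - [0, 0.8, 0, -3, 0, 0, 0]
    - [0, 0.8, 0, -3, 0, 0, 0]
    - [0, 0.8, 0, -3, 0, 0, 0]
    - [0, 0.8, 0, -2.9, 0, 0, 0]
    - [0, 0.8, 0, -2.9, 0, 0, 0]
    - [0, 0.8, 0, -2.9, 0, 0, 0]
    - [0, 0.8, 0, -2.9, 0, 0, 0]

```text
clock: 14.8
eef_pos: [499.1, 104.9, 232.3]
orientation: [[0.934, -0.002, 0.358], [-0.358, -0.001, 0.934], [-0.001, -1.0, -0.001]]
ft_force: [0.8, 0.5, -1.6]
opening: 17.6
```

Call:
arm_command:
  motion:
    - [0, 0.8, 0, -2.9, 0, 0, 0]
    - [0, 0.8, 0, -2.9, 0, 0, 0]
    - [0, 0.8, 0, -2.9, 0, 0, 0]
    - [0, 0.8, 0, -2.9, 0, 0, 0]
    - [0, 0.8, 0, -2.9, 0, 0, 0]
    - [0, 0.6, 0, -2.4, 0, 0, 0]
    - [0, 0, 0, 0, 0, 0, 0]
    - [0, 0, 0, 0, 0, 0, 0]

```text
clock: 15.6
eef_pos: [482.0, -68.0, 232.5]
orientation: [[0.933, -0.001, 0.359], [-0.359, 0.0, 0.933], [-0.001, -1.0, -0.0]]
ft_force: [-0.4, 1.0, 0.1]
opening: 17.7
```

Run:
```python
from h import *
o=monitor.get_obs();print(np.round(o['ft_force'],1),np.round(o['q'],2))
plan((484,-75.5,160),69.7,4)
t=cam('top','t9.png');s=cam('scene','s10.png')
r=lambda im:cv2.resize(im,(400,300),interpolation=cv2.INTER_CUBIC)
cv2.imwrite('pics/z10.png',np.vstack([np.hstack([r(t[160:220,195:275]),r(t[193:253,278:358])]),np.hstack([r(s[220:286,192:280]),r(s[110:218,330:474])])]))
```

```text
[-0.4  1.   0.1] [ 0.47  0.37 -0.59  2.11  0.3   0.74  0.89]
at [482.  -68.  232.5] jaw 68.95 tilt [-1.1e-03 -1.0e+00 -2.0e-04]
[0.12, 1.81, -0.16] [0.0, -0.003, -0.0]
[0.12, 1.81, -0.16] [0.0, -0.003, -0.0]
[0.11, 1.81, -0.16] [0.0, -0.003, -0.0]
[0.11, 1.81, -0.16] [0.0, -0.003, -0.0]
```

View pics/z10.png

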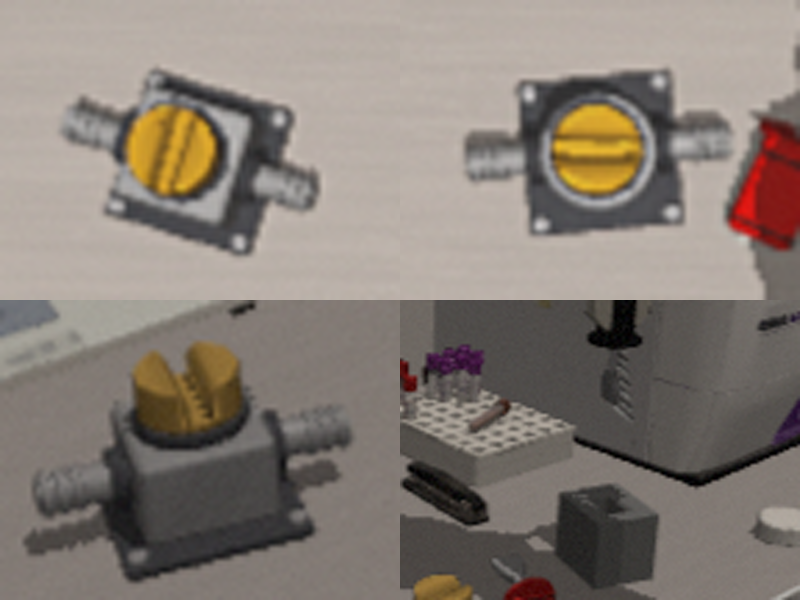

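The square valve's slot is now across its stubs and the round valve is unchanged. But the red look-alike has toppled, and lies near the round valve at the right of the second picture. I'll check where it is.

Run:
```python
import cv2,numpy as np
r=lambda f,u,v:cv2.resize(cv2.imread('pics/'+f)[v-75:v+75,u-100:u+100],(400,300))
cv2.imwrite('pics/z11.png',np.vstack([np.hstack([r('s5.png',360,200),r('s10.png',360,200)]),np.hstack([r('t2.png',380,200),r('t9.png',380,200)])]))
```

```text
(no output)
```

View pics/z11.png

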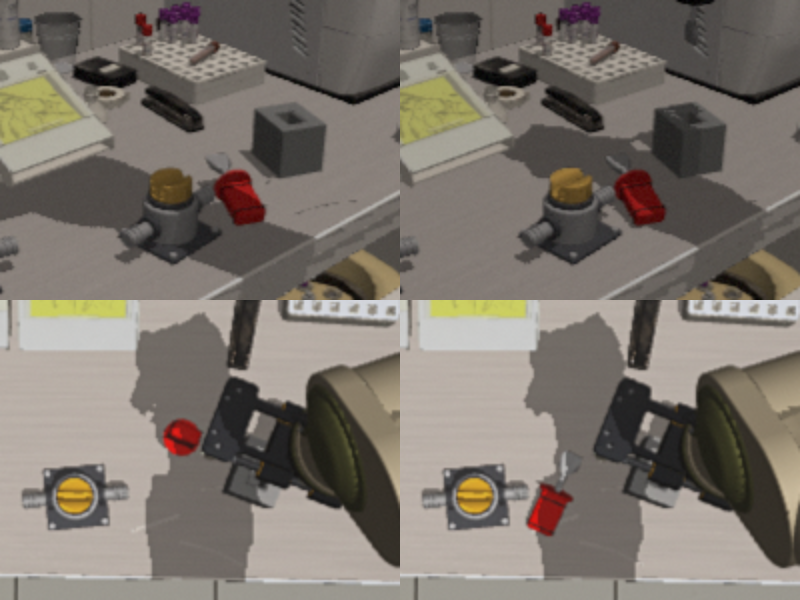

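The red driver lies on the worktop between the round valve and the holder, clear of the edge and of my path, so I leave it. Aligning over the pocket.

Call:
arm_command:
  motion:
    - [0, 0.12, 1.8, -0.17, 0, -0.003, 0]
    - [0, 0.12, 1.8, -0.17, 0, -0.003, 0]
    - [0, 0.11, 1.8, -0.16, 0, -0.003, 0]
    - [0, 0.11, 1.8, -0.16, 0, -0.003, 0]
    - [0, 0, 0, 0, 0, 0, 0]
    - [0, 0, 0, 0, 0, 0, 0]

```text
clock: 16.3
eef_pos: [484.6, -74.3, 161.1]
orientation: [[0.939, -0.001, 0.345], [-0.345, 0.0, 0.939], [-0.001, -1.0, 0.0]]
ft_force: [-0.0, 0.4, -0.8]
opening: 17.7
```

Run:
```python
from h import *
plan((484,-75.5,91),69.7,5)
s=cam('scene','s11.png')
cv2.imwrite('pics/z12.png',cv2.resize(s[130:220,345:465],None,fx=6,fy=6,interpolation=cv2.INTER_CUBIC))
```

```text
at [484.6 -74.3 161.1] jaw 69.83 tilt [-8.e-04 -1.e+00  2.e-04]
[-0.0, 1.4, -0.03] [-0.0, 0.0, -0.0]
[-0.0, 1.4, -0.03] [-0.0, 0.0, -0.0]
[-0.0, 1.4, -0.03] [-0.0, 0.0, -0.0]
[-0.0, 1.4, -0.03] [-0.0, 0.0, -0.0]
[-0.0, 1.4, -0.03] [-0.0, 0.0, -0.0]
```

View pics/z12.png

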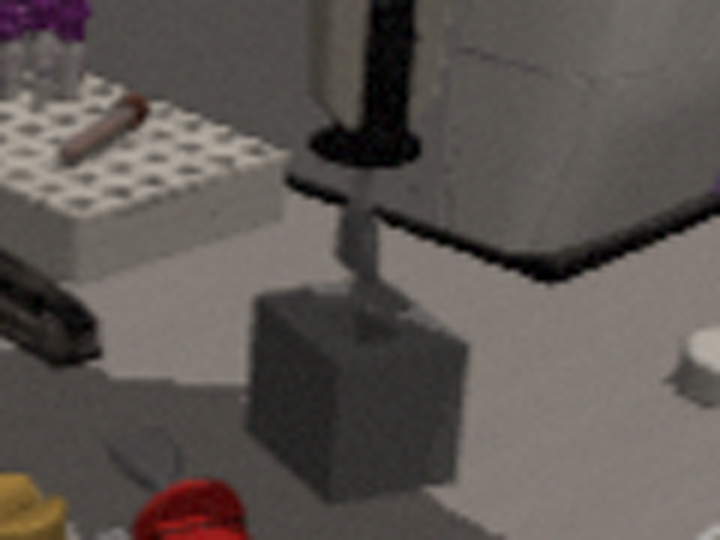

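The blade tip, near (404,176), is over the pocket. Lowering.

Call:
arm_command:
  motion:
    - [0, 0, 1.2, -0.06, 0, 0, 0]
    - [0, 0, 0.8, -0.05, 0, 0, 0]
    - [0, 0, 0.8, -0.03, 0, 0, 0]
    - [0, 0, 0.8, 0, 0, 0, 0]
    - [0, 0, 0.8, 0, 0, 0, 0]
    - [0, 0, 0.8, 0, 0, 0, 0]
    - [0, 0, 0, 0, 0, 0, 0]

```text
clock: 17.05
eef_pos: [483.6, -76.6, 107.9]
orientation: [[0.938, -0.002, 0.346], [-0.346, 0.0, 0.938], [-0.002, -1.0, -0.0]]
ft_force: [-0.0, 0.2, -1.0]
opening: 17.7
```

Run:
```python
from h import *
o=monitor.get_obs();print(np.round(o['ft_force'],1),np.round(o['moment'],2));plan((484,-75.5,91.5),69.7,3)
```

```text
[-0.   0.2 -1. ] [ 0.04 -0.15  0.01]
at [483.6 -76.6 107.9] jaw 69.75 tilt [-1.6e-03 -1.0e+00 -4.0e-04]
[0.0, 0.55, 0.04] [0.0, 0.0, -0.001]
[0.0, 0.55, 0.04] [0.0, 0.0, -0.001]
[0.0, 0.55, 0.04] [0.0, 0.0, -0.001]
```

Call:
arm_command:
  motion:
    - [0, 0, 0.5, 0.03, 0, 0, 0]
    - [0, 0, 0.5, 0.03, 0, 0, 0]
    - [0, 0, 0.3, 0, 0, 0, 0]
    - [0, 0, 0.2, 0, 0, 0, 0]
    - [0, 0, 0, 0, 0, 0, 0]
    - [0, 0, 0, 0, 0, 0, 0]

```text
clock: 17.65
eef_pos: [484.2, -76.2, 94.1]
orientation: [[0.938, 0.0, 0.346], [-0.346, -0.0, 0.938], [0.0, -1.0, -0.0]]
ft_force: [0.3, -0.6, -1.9]
opening: 17.9
```

Run:
```python
from h import *
o=monitor.get_obs();print(np.round(o['ft_force'],1),np.round(o['moment'],2));plan((484,-75.5,91.5),69.7,3)
s=cam('scene','s12.png')
cv2.imwrite('pics/z13.png',cv2.resize(s[130:220,345:465],None,fx=6,fy=6,interpolation=cv2.INTER_CUBIC))
```

```text
[ 0.3 -0.6 -1.9] [-0.01 -0.15 -0.01]
at [484.2 -76.2  94.1] jaw 69.73 tilt [ 0. -1. -0.]
[-0.02, 0.09, 0.02] [0.0, 0.0, 0.0]
[-0.02, 0.09, 0.02] [0.0, 0.0, 0.0]
[-0.02, 0.09, 0.02] [0.0, 0.0, 0.0]
```

View pics/z13.png

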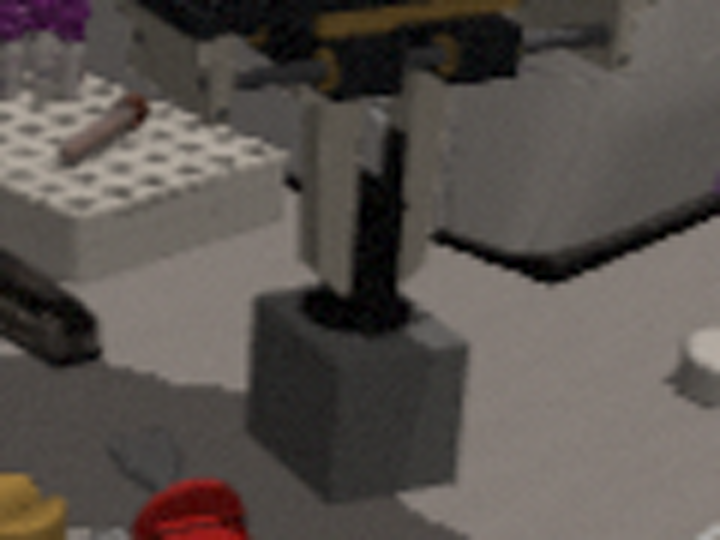

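The collar is about 3 mm above the block. I'll lower the rest, release and go up.

Call:
arm_command:
  motion:
    - [0, 0, 0.15, 0, 0, 0, 0]
    - [0, 0, 0.1, 0, 0, 0, 0]
    - [0, 0, 0, 0, 0, 0, 0]
    - [2.2, 0, 0, 0, 0, 0, 0]
    - [3, 0, 0, 0, 0, 0, 0]
    - [4.5, 0, 0, 0, 0, 0, 0]
    - [4.5, 0, 0, 0, 0, 0, 0]
    - [4.5, 0, 0, 0, 0, 0, 0]

```text
clock: 18.5
eef_pos: [484.2, -76.2, 91.5]
orientation: [[0.938, 0.0, 0.346], [-0.346, -0.0, 0.938], [0.0, -1.0, -0.0]]
ft_force: [-0.0, -0.4, -0.4]
opening: 44.4
```

Call:
arm_command:
  motion:
    - [4.5, 0, -0.5, 0, 0, 0, 0]
    - [4.5, 0, -1.5, 0, 0, 0, 0]
    - [4.5, 0, -2.5, 0, 0, 0, 0]
    - [4.5, 0, -2.5, 0, 0, 0, 0]
    - [4.5, 0, -2.5, 0, 0, 0, 0]
    - [4.5, 0, -2.5, 0, 0, 0, 0]
    - [4.5, 0, -2.5, 0, 0, 0, 0]
    - [4.5, 0, 0, 0, 0, 0, 0]

```text
clock: 19.3
eef_pos: [485.5, -76.1, 239.5]
orientation: [[0.938, 0.005, 0.347], [-0.347, -0.001, 0.938], [0.005, -1.0, 0.001]]
ft_force: [0.2, 0.2, -0.4]
opening: 44.9
```

Run:
```python
from h import *
import pickle
s=cam('scene','s13.png');m=eyes.camera_model('wrist');w=cam('wrist','w13.png');pickle.dump(m,open('w13.pkl','wb'));t=cam('top','t13.png')
u,v=proj(m,[[484,-76,90]])[0].astype(int);print(u,v)
r=lambda im:cv2.resize(im,(400,300),interpolation=cv2.INTER_CUBIC)
cv2.imwrite('pics/z14.png',np.vstack([np.hstack([r(s[130:220,345:465]),r(w[v-45:v+45,u-60:u+60])]),np.hstack([r(t[160:220,195:275]),r(t[193:253,278:358])])]))
```

```text
322 188
```

View pics/z14.png

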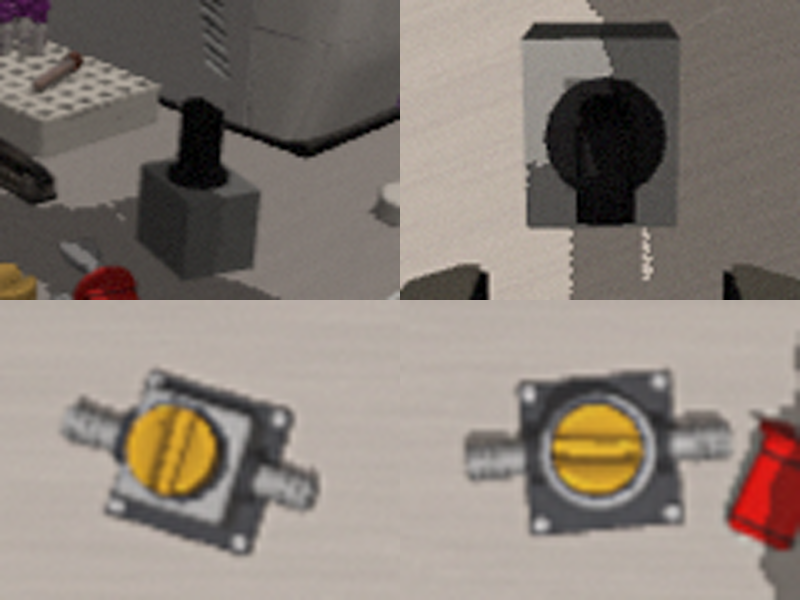

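The driver stands upright in the holder with its collar down and centred. The square valve's slot is about 89° from the stub line, and the round valve is unchanged. Handing in.

Run:
```python
from h import *
print(workorder.hand_in(), monitor.get_obs()['clock'])
```

```text
the job is handed in; nothing more can be done
the job is handed in; nothing more can be done
```

The square-bodied valve is shut, the driver is back upright in its holder, and the job is handed in. It took about 19.5 s of the 61 s allowed.

**What I did:** I took the black driver out of the holder and set its blade in the brass slot. I then turned the stem clockwise until the moment jumped to 0.68 N m, which I took as the hard stop. After backing off within the slot's play, I lifted the driver out and set it back in the holder.

**Last checks from the pictures:**
- **Square valve:** the slot lies about 89° from the stub line, which is about 1.55 rad.
- **Round valve:** it looks the same as at the start, with its slot in line with the stubs.
- **Driver:** it stands upright and centred, with its collar down on the block. The gripper is clear of it, about 150 mm above where it let go.

**What went wrong:** the red look-alike driver fell over at some point after I lifted the black one, most likely while I was carrying it across. I don't know what touched it, and I had expected to clear it. It lies on the worktop between the round valve and the holder, away from the edge; I left it there.

**What disagreed:** the scene camera put the blade about 4 mm further along the slot than the other two views did. I corrected 3 mm before going in, and the blade entered with no contact force. During the turn the side force reached about 5 N.

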